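Feed bottle caps through the gate into the lane

TASK

Push the three blue caps one at a time through the gate of the cap tray, so that all three end up standing in single file wholly inside the narrow lane behind it. Only push them gently with the fingers, never pinch them or pick them up, and leave the red cap and everything else on the bench where it is.

Things in the scene. Friction and masses are not known exactly. Their poses are not given: they have to be found in the camera images.
- cap_tray: Flat grey cap tray, fixed to the bench. Origin: middle of the gate, at bench level; z up, +y from the gate into the open field, -y along the lane. Floor 4 mm thick; aluminium walls 6 mm thick, tops 12 mm above the bench. Field inside: x -94 to 94 mm, y 0 to 170 mm. Gate: 40 mm opening with rounded posts in the field's wall, at y = 0, x -20 to 20 mm.
- lane_end (a point): Middle of the lane's far end, on its floor (4 mm above the bench), at the end wall: 120 mm from the gate along the tray's -y. The lane is a straight channel, 40 mm wide between its walls (tops 12 mm above the bench), open at the gate: room for three caps in single file with 24 mm to spare. Axes as the tray's.
- cap_blue_1: Blue ribbed screw cap, solid, 32 mm diameter, 24 mm high, about 20 g, standing on the tray floor in the field and sliding freely. Taller than the tray walls, so its upper part can be pushed from above them. Origin: centre of its underside; z up.
- cap_blue_2: Blue ribbed screw cap, solid, 32 mm diameter, 24 mm high, about 20 g, standing on the tray floor in the field and sliding freely. Taller than the tray walls, so its upper part can be pushed from above them. Origin: centre of its underside; z up.
- cap_blue_3: Blue ribbed screw cap, solid, 32 mm diameter, 24 mm high, about 20 g, standing on the tray floor in the field and sliding freely. Taller than the tray walls, so its upper part can be pushed from above them. Origin: centre of its underside; z up.
- cap_red: Red screw cap, same shape and size (32 mm diameter, 24 mm high), also in the field; it is to stay where it lies. Origin: centre of its underside.
- carrier_side: The ivory carrier with tubes in it: 32 x 188 mm, 97 mm high, at the right edge. Bystander, not part of the job. Origin: centre of its underside.
- carrier_side2: The empty ivory carrier: 32 x 188 mm, 78 mm high, at the right edge. Bystander, not part of the job. Origin: centre of its underside.
- marker: The marker: black, 116 mm long, 16 mm high, lying nearer the robot. Bystander, not part of the job. Origin: centre of its underside.
- mouse: The computer mouse: black, 62 x 112 mm, 35 mm high, lying nearer the robot. Bystander, not part of the job. Origin: centre of its underside.

How it is judged:
By the outcome, as a careful person would: the job done as asked, in the order asked, and still so for the second after the job is handed in, with the robot touching nothing.
It also fails if it takes over 69 s, if anything falls off the work surface, if the arm or the gripper's body presses on something with over 40 N, if the wrist force passes 120 N, or if a joint passes its speed limit or range.

ROBOT

A 6-joint arm with a two-finger parallel gripper is mounted at the origin on the work surface; the furniture and walls round the work are solid. World frame = base frame: x ahead of the robot, y to its left, z up, the work surface at z = 0. Lengths are in mm, angles in rad, forces in N, time in s.
With the tool pointing down it reaches from about 400 to 925 mm from the base axis. Payload 12.5 kg.
Tool frame: the origin (TCP) lies on the centre line of the jaws, within the pads' length; the fingertips stand 8 mm ahead of it and the grasp point (between the pads) lies 11 mm behind it; z points along the fingers, x is the direction in which the jaws open and shut, and the axes are right-handed (so a half turn about z gives the same grasp; the last joint's range is limited). The gripper opens to 95 mm and grips with 3 to 60 N. Pads are 20 mm wide; open, the fingers measure 119 mm over their backs; the gripper's body (75 mm by 180 mm) begins 59 mm behind the grasp point.
Start: joints at [1.071, 0.491, 1.559, -0, 1.092, -0.106], TCP at [239.798, 577.185, 222.661] pointing down, gripper open.
Joint ranges: [-3.1, 3.1], [-0.84, 2.19], [0.05, 2.79], [-1.13, 4.28], [0.06, 2.93], [-2.69, 2.69]. Speed limits (rad/s): [2.22, 2.22, 2.79, 3.14, 3.14, 3.14].

INTERFACE

Orientations are given as [roll, pitch, yaw] about the fixed x, y, z axes, in that order (R = Rz(yaw) Ry(pitch) Rx(roll)).
In Python, from cell import env gives the robot as it stands. The module is installed in compiled form; this text tells all that it offers.
- The arm moves only by the tool send_rows, never from a script. Its argument "moves" is a list that holds one entry, the list of rows, each a list of 6 numbers: the shift along the tool's x, y, z as a fraction of full scale, then the turn, a rotation vector about the tool's x, y, z as a fraction of full scale. A call has 1 to 12 rows; each row is the pose to reach, as a shift and turn from the pose commanded when the call began, along the tool's axes at that moment; what a row does not reach only later rows make up. Full scale, the value 1, is 0.3 m for a shift and 90 degrees for a turn. A row lasts 1/12 s, in which the tool goes at most 41.7 mm and 7.16 degrees, less where a joint would pass 70% of its speed; a pose out of reach is approached as far as the arm can. A call with a number of a shift or a turn outside -1 to 1 is refused whole. A call with a gripper value outside its range is refused whole. "grip" is the gripper's target within -1 to 1 (shut at 1, half-way at 0, fully open at -1), set as the call begins (left out, the last holds). The fingers move at their own pace and stop on an object; the grip force is fixed at half the most. Time passes only in rows, so rows that repeat a pose let the fingers close. It gives the time, the measured TCP pose, the force and the opening at its end, in the units of the state.
- env.state(): the state, without advancing time (a new reading comes with each control period).
- env.read_camera(name): name is "scene" or "top"; returns a dict with "image" (384x512x3 uint8, red, green, blue), "mtx" (3x3 intrinsics, pixels), "distortion" ([k1, k2, p1, p2, k3] as OpenCV has them; the pictures are not rectified), "T" (4x4, takes a point from camera to world coordinates). Camera axes: x right, y up, looking along -z (the intrinsics and any distortion apply to the point x, -y, -z); pixel columns grow to the right and rows downward; lengths in mm; the calibration is good to about 2 mm. A picture is of the moment at which its call begins. There is no depth.
- env.job_done(): hands the job in, once; it reports no verdict.
Trained networks look in the newest picture that a camera, given by its name, has taken for a name from the list of things; names that differ only in an ending like _2 or _b are one class to them, and where a whole thing is asked for, a point or a joint stands for the part that bears it (a point fixed in the world has none). Each returns a list of dicts, best first, with "confidence" (0 to 1); they miss things now and then, are a little off and sometimes report something else, mostly with a low value. They report only what shows in the picture. A call takes as long as a camera call.
- env.look_for(camera, thing): "xy" ([column, row] in pixels, amid what is visible of it).
- env.outline_of(camera, thing): "region" (384x512 bool, what is visible of it) and "xy" ([column, row] in pixels, amid what is visible of it).
The state is a dict: "t": time; "joints": joint angles; "qvel": joint speeds; "tau": joint torques, N m; "eef_pos": TCP position; "tcp_rot": TCP orientation; "ft_force": force on the tool from outside, world axes, zero at the start; "moment": the same for the moment, N m; "opening": opening from 0.0 (shut) to 1.0 (fully open).
Only numpy, scipy, OpenCV 4.12 (cv2) and the standard library are available. Lean on these libraries where they do the work, as an engineer would, in place of code of your own. Each camera call takes 0.05 s, during which the arm holds its last target. There are 200 camera calls.

## Working session

There is one attempt and no reset: what is moved stays moved. The work goes in short steps, Python scripts to look and compute and a tool call to move; the robot and the scene stay as the last step left them, time stands still between calls to the robot, and variables do not carry over. Pictures are saved under pics/ and viewed, about 8 in all and at most 12, crops included, and the job is handed in when it is done.

Besides the shell and the picture viewer there is one more tool, called after ">>>" by a JSON object that holds its "name" and its "arguments". send_rows: Moves the arm, as the interface text tells. Its arguments: {"type":"object","properties":{"moves":{"type":"array","items":{"type":"array","items":{"type":"array","items":{"type":"number"}}}},"grip":{"type":"number"}},"required":["moves"]}

```bash
mkdir -p pics
cat > h.py <<'E'
import numpy as np, cv2
from cell import env
from scipy.spatial.transform import Rotation as R
def cam(n):
    return env.read_camera(n)
def ray(c,px):
    u=cv2.undistortPoints(np.array([[px]],float),c["mtx"],np.array(c["distortion"],float))[0,0]
    T=np.array(c["T"]); d=T[:3,:3]@np.array([u[0],-u[1],-1.]); return T[:3,3],d
def atz(c,px,z):
    o,d=ray(c,px); return (o+d*(z-o[2])/d[2])
def proj(c,P):
    T=np.array(c["T"]); p=(np.atleast_2d(P)-T[:3,3])@T[:3,:3]; p=p*[1,-1,-1]
    return cv2.projectPoints(p.reshape(-1,1,3),np.zeros(3),np.zeros(3),c["mtx"],np.array(c["distortion"],float))[0][:,0]
def save(c,n,crop=None,s=1):
    im=c["image"][:,:,::-1]
    if crop: im=im[crop[1]:crop[3],crop[0]:crop[2]]
    cv2.imwrite("pics/"+n,cv2.resize(im,None,fx=s,fy=s,interpolation=cv2.INTER_CUBIC))
E
python3 - <<'E'
from h import *
s=env.state(); print(s)
a=cam("top");b=cam("scene")
im=np.hstack([a["image"],b["image"]])[:,:,::-1]
cv2.imwrite("pics/a.png",cv2.resize(np.vstack([a["image"],b["image"]])[:,:,::-1],None,fx=.78,fy=.78))
save(a,"top.png",None,1.5)
for n in ("top","scene"):
  c=a if n=="top" else b
  print(np.round(c["T"],2).tolist())
  for t in ("cap_blue_1","cap_red","cap_tray","mouse","marker"):
    for d in env.look_for(n,t)[:5]: print(n,t,np.round(d["xy"],1),round(d["confidence"],2),np.round(atz(c,d["xy"],28 if 'cap_' in t and t!='cap_tray' else 4),1))
E
```

```text
{'t': 0.0, 'joints': array([ 1.07139213e+00,  4.91539514e-01,  1.55942792e+00, -1.97783871e-06,
        1.09167467e+00, -1.05601108e-01]), 'qvel': array([ 3.86756398e-04,  3.80080881e-04, -9.98364723e-04, -7.84034388e-04,
       -9.19920956e-04, -7.36389250e-06]), 'tau': array([ 6.72729038e-05, -6.12648869e+01, -2.58178246e+01,  6.91966899e-02,
        4.82625794e-02, -7.81088534e-05]), 'eef_pos': array([239.68931784, 576.97565357, 222.08160379]), 'tcp_rot': array([-3.14148378e+00,  1.04379048e-03,  1.17699421e+00]), 'ft_force': array([ 0.2581153 , -0.48460107,  0.21955728]), 'moment': array([ 0.002628  , -0.00622431,  0.02004677]), 'opening': 1.0005542892404002}
[[0.0, 0.99, -0.15, 335.37], [-1.0, 0.0, 0.01, -87.57], [0.01, 0.15, 0.99, 1172.97], [0.0, 0.0, 0.0, 1.0]]
top cap_blue_1 [203.7 156.9] 0.48 [591.5  40.9  28. ]
top cap_blue_1 [231.  150.2] 0.44 [610.  -31.7  28. ]
top cap_blue_1 [241.  198.4] 0.19 [480.4 -59.3  28. ]
top cap_red [239.8 195.7] 0.43 [487.5 -56.1  28. ]
top cap_tray [230.2 172.8] 0.68 [553.1 -29.1   4. ]
top mouse [350.5 263. ] 0.94 [ 311.1 -350.2    4. ]
top mouse [293.7 264.1] 0.53 [ 309.1 -198.7    4. ]
top marker [296.9 260.5] 0.5 [ 318.5 -207.2    4. ]
top marker [351.8 262.1] 0.34 [ 313.5 -353.8    4. ]
[[-0.52, -0.58, 0.62, 1161.08], [0.85, -0.34, 0.4, 332.11], [-0.02, 0.74, 0.67, 781.92], [0.0, 0.0, 0.0, 1.0]]
scene cap_blue_1 [254.6 248.9] 0.79 [613.2 -28.6  28. ]
scene cap_blue_1 [287.4 253.8] 0.76 [588.4  41.9  28. ]
scene cap_blue_1 [304.  219.3] 0.58 [473.4  24.3  28. ]
scene cap_red [272.3 212.1] 0.64 [490.4 -53.9  28. ]
scene cap_tray [272.  237.3] 0.73 [543.7 -23.6   4. ]
scene cap_tray [286.7 254.9] 0.62 [573.9  32.9   4. ]
scene cap_tray [154.2 202.5] 0.26 [ 594.7 -350.9    4. ]
scene mouse [214.2 150. ] 0.85 [ 327.1 -348.6    4. ]
scene marker [254.5 166.8] 0.75 [ 335.5 -201.8    4. ]
scene marker [286.4 254.5] 0.51 [573.2  31.7   4. ]
```

View pics/top.png

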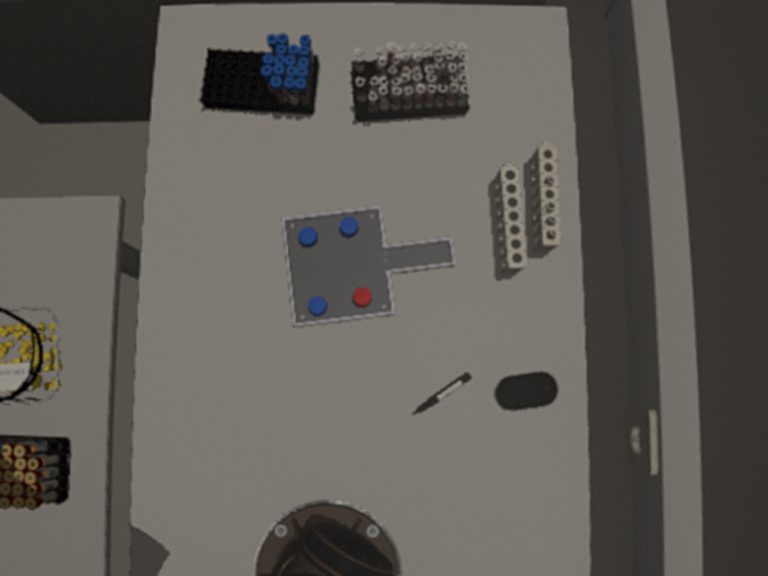

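```bash
cat >> h.py <<'E'
from scipy.optimize import minimize, differential_evolution
def tw(p,P):
    c,s=np.cos(p[2]),np.sin(p[2]); P=np.atleast_2d(P).astype(float)
    return np.c_[p[0]+c*P[:,0]-s*P[:,1],p[1]+s*P[:,0]+c*P[:,1],P[:,2]]
def seg(a,b,z=12,n=40): return np.c_[np.linspace(a[0],b[0],n),np.linspace(a[1],b[1],n),np.full(n,z)]
WALL=np.vstack([seg((-97,-3),(-97,173),n=60),seg((97,-3),(97,173),n=60),seg((-97,173),(97,173),n=60),seg((-97,-3),(-23,-3),n=25),seg((23,-3),(97,-3),n=25),seg((23,-3),(23,-123)),seg((-23,-3),(-23,-123)),seg((-23,-123),(23,-123),n=15)])
def fit_tray(cams,p0):
    ims=[]
    for c in cams:
        g=c["image"].astype(float).mean(2); ims.append(cv2.GaussianBlur(g,(0,0),.7)-cv2.GaussianBlur(g,(0,0),4))
    def f(p):
        t=0
        for c,g in zip(cams,ims):
            q=proj(c,tw(p,WALL)).astype(np.float32)
            t-=cv2.remap(g.astype(np.float32),q[:,0],q[:,1],cv2.INTER_LINEAR).mean()
        return t
    r=differential_evolution(f,[(p0[0]-30,p0[0]+30),(p0[1]-30,p0[1]+30),(p0[2]-.2,p0[2]+.2)],seed=1,tol=1e-6)
    return r.x,r.fun
def cyl(c,x,y):
    th=np.linspace(0,2*np.pi,40); P=np.vstack([np.c_[x+16*np.cos(th),y+16*np.sin(th),np.full(40,z)] for z in (4.,28.)])
    h=cv2.convexHull(proj(c,P).astype(np.float32)); m=cv2.moments(h); return np.array([m['m10'],m['m01']])/m['m00'],m['m00']
def caps(c,color="blue",near=(545,0),rad=230):
    im=c["image"].astype(int); r,g,b=im[...,0],im[...,1],im[...,2]
    m=((b>r+35)&(b>g+20)) if color=="blue" else ((r>b+50)&(r>g+50))
    n,_,st,ce=cv2.connectedComponentsWithStats(m.astype(np.uint8))
    out=[]
    for i in range(1,n):
        if st[i,4]<15: continue
        w=atz(c,ce[i],16)[:2]
        if np.hypot(*(w-near))>rad: continue
        for _ in range(4):
            w=w+(atz(c,ce[i],16)-atz(c,cyl(c,*w)[0],16))[:2]
        out.append((*np.round(w,1),int(st[i,4]),int(cyl(c,*w)[1])))
    return out
E
python3 - <<'E'
from h import *
a=cam("top");b=cam("scene")
p0=[*atz(a,(388/1.5,259/1.5),12)[:2],0.1]; print(p0)
for p0y in (0.1,):
  for cs in ([a],[b],[a,b]): print(fit_tray(cs,p0))
p,_=fit_tray([a,b],p0)
for n,c in (("top",a),("scene",b)):
  for col in ("blue","red"):
    for k in caps(c,col): print(n,col,k, "tray:",np.round(tw([0,0,-p[2]],[[k[0]-p[0],k[1]-p[1],0]])[0,:2],1))
  im=c["image"].copy()
  im=cv2.resize(im,None,fx=3,fy=3,interpolation=cv2.INTER_CUBIC)
  for q in proj(c,tw(p,WALL)): cv2.circle(im,tuple(np.int32(q*3+1)),1,(255,0,255),-1)
  q=proj(c,tw(p,[[0,50,4]]))[0]*3; x,y=np.int32(q); cv2.imwrite(f"pics/f_{n}.png",im[y-200:y+200,x-300:x+300,::-1])
A=cv2.imread("pics/f_top.png");B=cv2.imread("pics/f_scene.png");cv2.imwrite("pics/f.png",cv2.resize(np.vstack([A,B]),(450,600)))
E
```

```text
[np.float64(552.2339751212639), np.float64(-105.92618716263445), 0.1]
(array([ 5.53843425e+02, -9.89714387e+01,  1.30720789e-01]), np.float64(-14.1062650680542))
(array([ 5.49534939e+02, -9.88569654e+01,  1.27208008e-01]), np.float64(-23.964767456054688))
(array([ 5.51455745e+02, -9.88947370e+01,  1.30064177e-01]), np.float64(-30.6662540435791))
top blue (np.float64(612.6), np.float64(-34.1), 110, 132) tray: [69.  56.3]
top blue (np.float64(594.5), np.float64(39.8), 116, 133) tray: [ 60.7 131.9]
top blue (np.float64(468.9), np.float64(19.7), 117, 129) tray: [-66.5 128.3]
top red (np.float64(484.6), np.float64(-59.6), 113, 127) tray: [-61.2  47.6]
scene blue (np.float64(464.8), np.float64(19.9), 177, 187) tray: [-70.5 129. ]
scene blue (np.float64(607.3), np.float64(-34.4), 210, 213) tray: [63.7 56.7]
scene blue (np.float64(588.7), np.float64(38.8), 217, 219) tray: [ 54.8 131.7]
scene red (np.float64(479.7), np.float64(-59.9), 169, 180) tray: [-66.1  48. ]
```

View pics/f.png

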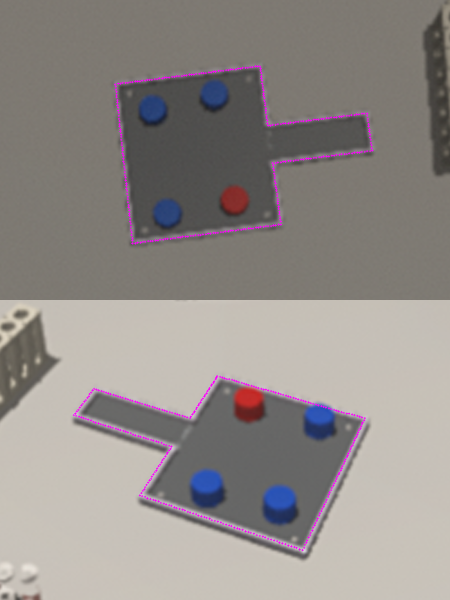

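```bash
cat > plan.py <<'E'
import numpy as np, json, os
TR=np.array([551.5,-98.9,0.130])
F='cmd.json'
def get(): return np.array(json.load(open(F))) if os.path.exists(F) else np.array([239.798,577.185,222.661,1.177])
OFF=22.5
def world(cx,cy,h,back=OFF,z=24):   # cap centre (tray), heading (tray rad) -> TCP world
    x,y=cx-back*np.cos(h),cy-back*np.sin(h); c,s=np.cos(TR[2]),np.sin(TR[2])
    return np.array([TR[0]+c*x-s*y,TR[1]+s*x+c*y,z,h+TR[2]+np.pi/2])
def emit(targets):  # prints calls of <=12 rows, stores the final commanded pose
    for i in range(0,len(targets),12):
        b=get(); rows=[]
        for t in targets[i:i+12]:
            d=t[:3]-b[:3]; c,s=np.cos(b[3]),np.sin(b[3])
            v=np.array([c*d[0]+s*d[1],s*d[0]-c*d[1],-d[2]])/300
            r=np.round([*v,0,0,-(t[3]-b[3])/(np.pi/2)],3)+0.
            rows.append([float(q) if q else 0 for q in r])
        v=np.array(rows[-1]); c,s=np.cos(b[3]),np.sin(b[3]); d=v[:3]*300
        n=[b[0]+c*d[0]+s*d[1],b[1]+s*d[0]-c*d[1],b[2]-d[2],b[3]-v[5]*np.pi/2]
        json.dump(n,open(F,'w')); print(json.dumps(rows).replace(' ','')); print('  ->',np.round(n,2))
def line(a,b,n): return [a+(b-a)*(k+1)/n for k in range(n)]
def push(P,yend,step=5,pre=10,sf=6):
    P=np.array(P,float); t=np.linspace(0,1,2000)[:,None]
    B=(1-t)**3*P[0]+3*t*(1-t)**2*P[1]+3*t*t*(1-t)*P[2]+t**3*P[3]
    d0=(P[1]-P[0])/np.linalg.norm(P[1]-P[0])
    pts=np.vstack([P[0]-d0*np.linspace(pre,0,50)[:-1,None],B,np.c_[np.zeros(400),np.linspace(P[3][1],yend,401)[1:]]])
    s=np.r_[0,np.cumsum(np.hypot(*np.diff(pts,axis=0).T))]; d=np.gradient(pts,s,axis=0); h=np.unwrap(np.arctan2(d[:,1],d[:,0]))
    sc=s[-1]+yend-P[3][1]
    q=[];u=0
    while u<s[-1]-1e-6:
        rem=s[-1]-u; u+=min(step if u<sc else sf,max(1.5,rem*.35),rem); q.append(u)
    f=lambda u,a: np.interp(u,s,a)
    w=lambda u: world(f(u,pts[:,0]),f(u,pts[:,1]),f(u,h))
    return w(0),[w(u) for u in q]
E
cat > pC.py <<'E'
from plan import *
PC=[(-68.5,128.7),(-30,98),(0,88),(0,38)]
s,T=push(PC,-101)
E
python3 - <<'E'
from pC import *
a=get(); up=s.copy(); up[2]=70
mid=a+(up-a)*.5; mid[2]=120
emit(line(a,mid,10)); emit(line(mid,up,10)+[up]*2)
print(s,len(T), np.degrees(np.abs(np.diff([t[3] for t in T])).max()))
E
```

```text
[[-0.07,0.065,0.034,0,0,0.005],[-0.141,0.13,0.068,0,0,0.01],[-0.211,0.196,0.103,0,0,0.014],[-0.282,0.261,0.137,0,0,0.019],[-0.352,0.326,0.171,0,0,0.024],[-0.423,0.391,0.205,0,0,0.029],[-0.493,0.457,0.24,0,0,0.033],[-0.564,0.522,0.274,0,0,0.038],[-0.634,0.587,0.308,0,0,0.043],[-0.705,0.652,0.342,0,0,0.048]]
  -> [339.27 306.82 120.06   1.1 ]
[[-0.065,0.071,0.017,0,0,0.004],[-0.13,0.141,0.034,0,0,0.009],[-0.196,0.211,0.05,0,0,0.014],[-0.261,0.282,0.067,0,0,0.019],[-0.326,0.352,0.084,0,0,0.023],[-0.392,0.423,0.1,0,0,0.028],[-0.457,0.493,0.117,0,0,0.033],[-0.522,0.563,0.134,0,0,0.038],[-0.588,0.634,0.15,0,0,0.042],[-0.653,0.704,0.167,0,0,0.047],[-0.653,0.704,0.167,0,0,0.047],[-0.653,0.704,0.167,0,0,0.047]]
  -> [439.07  36.59  69.96   1.03]
[439.07142341  36.63136491  24.           1.02764117] 53 4.716686571128915
```

>>> {"name": "send_rows", "arguments": {"moves": [[[-0.07, 0.065, 0.034, 0, 0, 0.005], [-0.141, 0.13, 0.068, 0, 0, 0.01], [-0.211, 0.196, 0.103, 0, 0, 0.014], [-0.282, 0.261, 0.137, 0, 0, 0.019], [-0.352, 0.326, 0.171, 0, 0, 0.024], [-0.423, 0.391, 0.205, 0, 0, 0.029], [-0.493, 0.457, 0.24, 0, 0, 0.033], [-0.564, 0.522, 0.274, 0, 0, 0.038], [-0.634, 0.587, 0.308, 0, 0, 0.043], [-0.705, 0.652, 0.342, 0, 0, 0.048]]], "grip": 0.58}}

```text
t: 1.53
eef_pos: [339.6, 305.7, 119.9]
tcp_rot: [3.141, -0.001, 1.101]
ft_force: [1.1, -0.1, -0.5]
opening: 0.359
```

>>> {"name": "send_rows", "arguments": {"moves": [[[-0.065, 0.071, 0.017, 0, 0, 0.004], [-0.13, 0.141, 0.034, 0, 0, 0.009], [-0.196, 0.211, 0.05, 0, 0, 0.014], [-0.261, 0.282, 0.067, 0, 0, 0.019], [-0.326, 0.352, 0.084, 0, 0, 0.023], [-0.392, 0.423, 0.1, 0, 0, 0.028], [-0.457, 0.493, 0.117, 0, 0, 0.033], [-0.522, 0.563, 0.134, 0, 0, 0.038], [-0.588, 0.634, 0.15, 0, 0, 0.042], [-0.653, 0.704, 0.167, 0, 0, 0.047], [-0.653, 0.704, 0.167, 0, 0, 0.047], [-0.653, 0.704, 0.167, 0, 0, 0.047]]]}}

```text
t: 2.53
eef_pos: [439.3, 35.6, 69.7]
tcp_rot: [-3.141, -0.0, 1.025]
ft_force: [-0.9, 0.2, -0.6]
opening: 0.211
```

Run:
```python
from pC import *
from h import *
st=env.state(); print(st["t"],st["eef_pos"],st["tcp_rot"],st["opening"]*95)
a=cam("top");b=cam("scene")
for c in (a,b): print(caps(c),caps(c,"red"))
q=proj(b,[(480,10,20)])[0].astype(int); x,y=q
save(b,"near.png",(x-80,y-60,x+80,y+60),5)
```

```text
2.5333 [439.34044846  35.59885227  69.74299478] [-3.14136170e+00 -5.27004263e-06  1.02501032e+00] 20.00519772084238
[(np.float64(612.7), np.float64(-34.4), 120, 132), (np.float64(593.9), np.float64(39.7), 125, 133)] [(np.float64(484.4), np.float64(-59.9), 117, 127)]
[(np.float64(465.1), np.float64(20.1), 190, 187), (np.float64(607.4), np.float64(-34.6), 217, 213), (np.float64(589.0), np.float64(39.2), 226, 220)] [(np.float64(480.0), np.float64(-59.6), 176, 180)]
```

View pics/near.png

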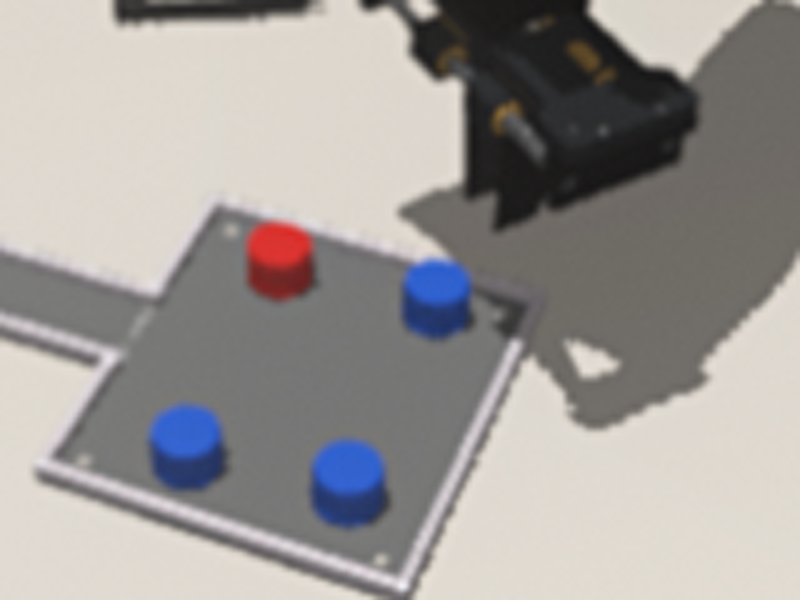

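The gripper stands behind the blue cap at crop pixel (437,298), with nothing under the fingers. Next I lower and push.

Run:
```python
from pC import *
g=get(); emit(line(g,s,4)+[s]*2); emit(T)
e=T[-1]; back=world(0,-101,-np.pi/2,OFF+14); up=back.copy(); up[2]=75
emit(line(e,back,3)+line(back,up,3))
```

```text
[[0,0,0.038,0,0,0],[0,0,0.077,0,0,0],[0,0,0.115,0,0,0],[0,0,0.153,0,0,0],[0,0,0.153,0,0,0],[0,0,0.153,0,0,0]]
  -> [439.07  36.59  24.06   1.03]
[[0,0.017,0,0,0,0],[0,0.033,0,0,0,0],[-0.001,0.05,0,0,0,-0.009],[-0.001,0.067,0,0,0,-0.017],[-0.002,0.083,0,0,0,-0.023],[-0.001,0.1,0,0,0,-0.027],[-0.001,0.117,0,0,0,-0.029],[0,0.133,0,0,0,-0.028],[0.001,0.15,0,0,0,-0.024],[0.003,0.167,0,0,0,-0.016],[0.004,0.183,0,0,0,-0.004],[0.006,0.2,0,0,0,0.013]]
  -> [491.37   7.13  24.06   1.01]
[[0.003,0.017,0,0,0,0.023],[0.005,0.033,0,0,0,0.053],[0.007,0.05,0,0,0,0.089],[0.009,0.068,0,0,0,0.131],[0.011,0.085,0,0,0,0.178],[0.011,0.103,0,0,0,0.229],[0.011,0.121,0,0,0,0.282],[0.008,0.138,0,0,0,0.333],[0.004,0.155,0,0,0,0.382],[-0.002,0.172,0,0,0,0.427],[-0.009,0.188,0,0,0,0.467],[-0.017,0.203,0,0,0,0.502]]
  -> [ 5.4013e+02 -2.9710e+01  2.4060e+01  2.2000e-01]
[[0.003,0.017,0,0,0,0.031],[0.005,0.033,0,0,0,0.057],[0.003,0.053,0,0,0,0.057],[0.001,0.073,0,0,0,0.057],[-0.001,0.093,0,0,0,0.057],[-0.002,0.113,0,0,0,0.057],[-0.004,0.133,0,0,0,0.057],[-0.006,0.153,0,0,0,0.057],[-0.008,0.173,0,0,0,0.057],[-0.009,0.193,0,0,0,0.057],[-0.011,0.213,0,0,0,0.057],[-0.013,0.233,0,0,0,0.057]]
  -> [ 5.515e+02 -9.879e+01  2.406e+01  1.300e-01]
[[0,0.02,0,0,0,0],[0,0.04,0,0,0,0],[0,0.06,0,0,0,0],[0,0.08,0,0,0,0],[0,0.1,0,0,0,0],[0,0.12,0,0,0,0],[0,0.14,0,0,0,0],[0,0.16,0,0,0,0],[0,0.18,0,0,0,0],[0,0.2,0,0,0,0],[0,0.22,0,0,0,0],[0,0.235,0,0,0,0]]
  -> [ 5.6059e+02 -1.6870e+02  2.4060e+01  1.3000e-01]
[[0,0.009,0,0,0,0],[0,0.015,0,0,0,0],[0,0.02,0,0,0,0],[0,0.025,0,0,0,0],[0,0.027,0,0,0,0]]
  -> [ 5.6163e+02 -1.7673e+02  2.4060e+01  1.3000e-01]
[[0,-0.016,0,0,0,0],[0,-0.031,0,0,0,0],[0,-0.047,0,0,0,0],[0,-0.047,-0.056,0,0,0],[0,-0.047,-0.113,0,0,0],[0,-0.047,-0.17,0,0,0]]
  -> [ 5.5981e+02 -1.6275e+02  7.5060e+01  1.3000e-01]
```

>>> {"name": "send_rows", "arguments": {"moves": [[[0, 0, 0.038, 0, 0, 0], [0, 0, 0.077, 0, 0, 0], [0, 0, 0.115, 0, 0, 0], [0, 0, 0.153, 0, 0, 0], [0, 0, 0.153, 0, 0, 0], [0, 0, 0.153, 0, 0, 0]]]}}

```text
t: 3.13
eef_pos: [438.6, 37.5, 24.1]
tcp_rot: [-3.141, 0.0, 1.029]
ft_force: [0.3, 0.4, -0.2]
opening: 0.212
```

>>> {"name": "send_rows", "arguments": {"moves": [[[0, 0.017, 0, 0, 0, 0], [0, 0.033, 0, 0, 0, 0], [-0.001, 0.05, 0, 0, 0, -0.009], [-0.001, 0.067, 0, 0, 0, -0.017], [-0.002, 0.083, 0, 0, 0, -0.023], [-0.001, 0.1, 0, 0, 0, -0.027], [-0.001, 0.117, 0, 0, 0, -0.029], [0, 0.133, 0, 0, 0, -0.028], [0.001, 0.15, 0, 0, 0, -0.024], [0.003, 0.167, 0, 0, 0, -0.016], [0.004, 0.183, 0, 0, 0, -0.004], [0.006, 0.2, 0, 0, 0, 0.013]]]}}

```text
t: 4.13
eef_pos: [491.8, 7.0, 24.0]
tcp_rot: [-3.142, -0.0, 1.005]
ft_force: [-0.9, 1.1, 0.9]
opening: 0.212
```

>>> {"name": "send_rows", "arguments": {"moves": [[[0.003, 0.017, 0, 0, 0, 0.023], [0.005, 0.033, 0, 0, 0, 0.053], [0.007, 0.05, 0, 0, 0, 0.089], [0.009, 0.068, 0, 0, 0, 0.131], [0.011, 0.085, 0, 0, 0, 0.178], [0.011, 0.103, 0, 0, 0, 0.229], [0.011, 0.121, 0, 0, 0, 0.282], [0.008, 0.138, 0, 0, 0, 0.333], [0.004, 0.155, 0, 0, 0, 0.382], [-0.002, 0.172, 0, 0, 0, 0.427], [-0.009, 0.188, 0, 0, 0, 0.467], [-0.017, 0.203, 0, 0, 0, 0.502]]]}}

```text
t: 5.13
eef_pos: [540.6, -30.0, 24.0]
tcp_rot: [-3.142, -0.0, 0.214]
ft_force: [0.2, 0.4, 0.4]
opening: 0.209
```

Run:
```python
from h import *
st=env.state(); print(st["t"],st["eef_pos"],st["tcp_rot"],st["ft_force"])
b=cam("scene"); a=cam("top")
p=np.array([551.5,-98.9,.13])
for c,px in ((a,553.8),(b,549.5)):
  for k in caps(c): print(k,np.round(tw([0,0,-p[2]],[[k[0]-px,k[1]-p[1],0]])[0,:2],1))
q=proj(b,[(550,-50,20)])[0].astype(int); x,y=q
save(b,"near2.png",(x-80,y-60,x+80,y+60),5)
```

```text
5.1333 [540.61089804 -29.96735303  23.99996047] [-3.14155213e+00 -1.95506988e-04  2.13984176e-01] [0.20332934 0.43777619 0.37131403]
(np.float64(560.2), np.float64(-44.1), 39, 200) [17.7 53. ]
(np.float64(608.0), np.float64(-34.7), 214, 213) [66.3 56.1]
(np.float64(589.1), np.float64(39.4), 228, 220) [ 57.2 132. ]
```

View pics/near2.png

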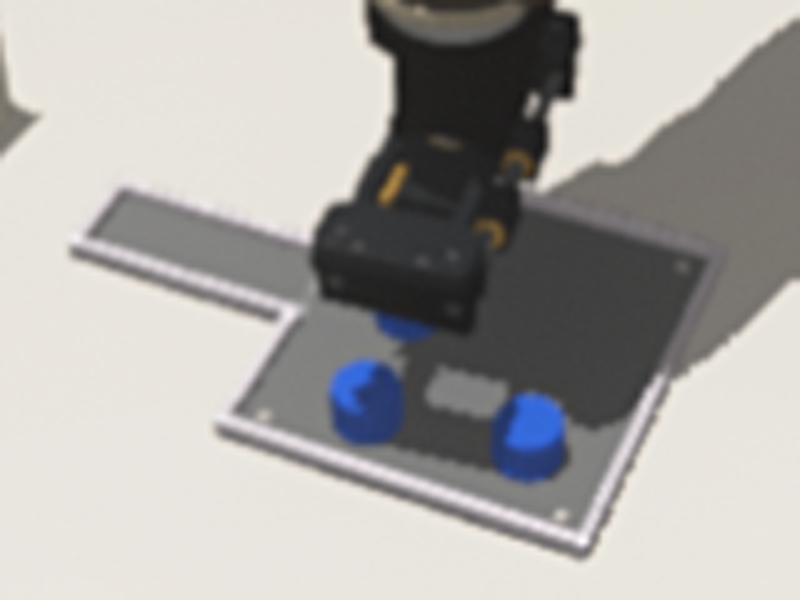

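The cap ahead of the fingers shows only its lower edge, at about (405,325) in the crop. I compare that with where it should be.

Run:
```python
from h import *
b=cam("scene")
x,y=proj(b,[(550,-50,20)])[0].astype(int)
im=b["image"].astype(int); m=(im[...,2]>im[...,0]+35)&(im[...,2]>im[...,1]+20)
n,l,s,ce=cv2.connectedComponentsWithStats(m.astype(np.uint8))
for i in range(1,n):
  if np.hypot(*(ce[i]-[x,y]))<60: print(s[i],ce[i])
th=np.linspace(0,6.28,60)
for cx,cy in ((543,-52),(606.5+1,-34.5)):
  q=np.vstack([proj(b,np.c_[cx+16*np.cos(th),cy+16*np.sin(th),np.full(60,z)]) for z in (4.,28.)])
  print(q.min(0),q.max(0))
```

```text
[256 232  11   6  41] [260.63414634 235.07317073]
[246 241  16  18 215] [253.68372093 249.86046512]
[279 248  15  19 231] [286.18181818 257.004329  ]
[255.07761773 220.96172013] [268.60126547 237.61697996]
[246.66217949 241.01240085] [260.93241979 258.52180546]
```

It matches the prediction to under a pixel, so I go on through the gate.

>>> {"name": "send_rows", "arguments": {"moves": [[[0.003, 0.017, 0, 0, 0, 0.031], [0.005, 0.033, 0, 0, 0, 0.057], [0.003, 0.053, 0, 0, 0, 0.057], [0.001, 0.073, 0, 0, 0, 0.057], [-0.001, 0.093, 0, 0, 0, 0.057], [-0.002, 0.113, 0, 0, 0, 0.057], [-0.004, 0.133, 0, 0, 0, 0.057], [-0.006, 0.153, 0, 0, 0, 0.057], [-0.008, 0.173, 0, 0, 0, 0.057], [-0.009, 0.193, 0, 0, 0, 0.057], [-0.011, 0.213, 0, 0, 0, 0.057], [-0.013, 0.233, 0, 0, 0, 0.057]]]}}

```text
t: 6.28
eef_pos: [551.6, -99.4, 24.0]
tcp_rot: [-3.142, -0.0, 0.129]
ft_force: [0.2, -0.0, 0.2]
opening: 0.211
```

>>> {"name": "send_rows", "arguments": {"moves": [[[0, 0.02, 0, 0, 0, 0], [0, 0.04, 0, 0, 0, 0], [0, 0.06, 0, 0, 0, 0], [0, 0.08, 0, 0, 0, 0], [0, 0.1, 0, 0, 0, 0], [0, 0.12, 0, 0, 0, 0], [0, 0.14, 0, 0, 0, 0], [0, 0.16, 0, 0, 0, 0], [0, 0.18, 0, 0, 0, 0], [0, 0.2, 0, 0, 0, 0], [0, 0.22, 0, 0, 0, 0], [0, 0.235, 0, 0, 0, 0]]]}}

```text
t: 7.28
eef_pos: [560.7, -169.4, 24.0]
tcp_rot: [-3.142, -0.0, 0.129]
ft_force: [-0.3, 0.6, -0.1]
opening: 0.211
```

>>> {"name": "send_rows", "arguments": {"moves": [[[0, 0.009, 0, 0, 0, 0], [0, 0.015, 0, 0, 0, 0], [0, 0.02, 0, 0, 0, 0], [0, 0.025, 0, 0, 0, 0], [0, 0.027, 0, 0, 0, 0]]]}}

```text
t: 7.7
eef_pos: [561.7, -176.8, 24.0]
tcp_rot: [-3.142, -0.0, 0.129]
ft_force: [-0.0, 0.2, 0.2]
opening: 0.208
```

>>> {"name": "send_rows", "arguments": {"moves": [[[0, -0.016, 0, 0, 0, 0], [0, -0.031, 0, 0, 0, 0], [0, -0.047, 0, 0, 0, 0], [0, -0.047, -0.056, 0, 0, 0], [0, -0.047, -0.113, 0, 0, 0], [0, -0.047, -0.17, 0, 0, 0]]]}}

```text
t: 8.2
eef_pos: [559.5, -161.9, 75.4]
tcp_rot: [-3.141, 0.001, 0.13]
ft_force: [0.3, 0.3, 0.1]
opening: 0.213
```

```bash
cat > pB.py <<'E'
from plan import *
PB=[(57.5,131.9),(28,100),(0,88),(0,38)]
s,T=push(PB,-65)
E
python3 - <<'E'
from pB import *
g=get(); up=s.copy(); up[2]=75
mid=(g+up)/2
emit(line(g,up,12)); emit([up]*2+line(up,s,4)+[s]*2)
print(s,len(T), np.degrees(np.abs(np.diff([t[3] for t in T])).max()))
from h import *
a=cam("top");b=cam("scene")
for c,px in ((a,553.8),(b,549.5)):
  for col in ("blue","red"):
    for k in caps(c,col): print(col,k,np.round(tw([0,0,-TR[2]],[[k[0]-px,k[1]-TR[1],0]])[0,:2],1))
x,y=proj(b,[(550,-70,20)])[0].astype(int)
save(b,"near3.png",(x-80,y-60,x+80,y+60),5)
E
```

```text
[[0.022,-0.061,0,0,0,0.04],[0.044,-0.122,0,0,0,0.079],[0.066,-0.184,0,0,0,0.119],[0.088,-0.245,0,0,0,0.158],[0.11,-0.306,0,0,0,0.198],[0.132,-0.367,0,0,0,0.237],[0.154,-0.428,0,0,0,0.277],[0.177,-0.489,0,0,0,0.316],[0.199,-0.551,0,0,0,0.356],[0.221,-0.612,0,0,0,0.396],[0.243,-0.673,0,0,0,0.435],[0.265,-0.734,0,0,0,0.475]]
  -> [610.26  65.86  75.06  -0.62]
[[0,0,0,0,0,0],[0,0,0,0,0,0],[0,0,0.043,0,0,0],[0,0,0.085,0,0,0],[0,0,0.128,0,0,0],[0,0,0.17,0,0,0],[0,0,0.17,0,0,0],[0,0,0.17,0,0,0]]
  -> [610.26  65.86  24.06  -0.62]
[610.20250866  65.86114954  24.          -0.6163301 ] 46 4.046180259477805
blue (np.float64(613.4), np.float64(-34.0), 124, 132) [67.5 56.6]
blue (np.float64(593.8), np.float64(39.6), 129, 133) [ 57.6 132.1]
blue (np.float64(561.4), np.float64(-199.2), 170, 178) [  -1.2 -101. ]
blue (np.float64(607.4), np.float64(-34.7), 220, 213) [65.7 56.2]
blue (np.float64(589.1), np.float64(39.1), 227, 220) [ 57.2 131.7]
red (np.float64(481.4), np.float64(-58.6), 157, 180) [-62.3  48.8]
```

View pics/near3.png

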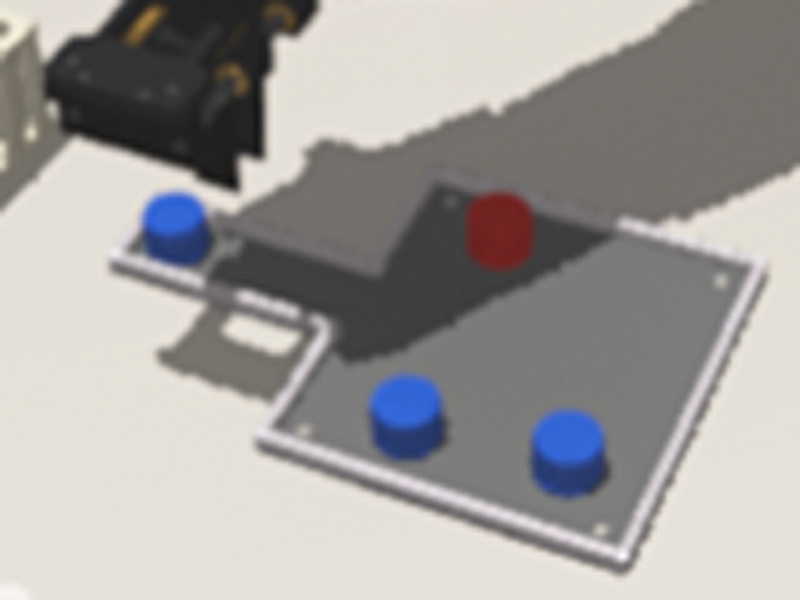

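The first cap stands upright in the lane's end at crop (177,228), measured at y = -101 as planned. The other blue caps at (407,415) and (568,452) and the red cap haven't moved. Next is the second cap.

>>> {"name": "send_rows", "arguments": {"moves": [[[0.022, -0.061, 0, 0, 0, 0.04], [0.044, -0.122, 0, 0, 0, 0.079], [0.066, -0.184, 0, 0, 0, 0.119], [0.088, -0.245, 0, 0, 0, 0.158], [0.11, -0.306, 0, 0, 0, 0.198], [0.132, -0.367, 0, 0, 0, 0.237], [0.154, -0.428, 0, 0, 0, 0.277], [0.177, -0.489, 0, 0, 0, 0.316], [0.199, -0.551, 0, 0, 0, 0.356], [0.221, -0.612, 0, 0, 0, 0.396], [0.243, -0.673, 0, 0, 0, 0.435], [0.265, -0.734, 0, 0, 0, 0.475]]]}}

```text
t: 9.3
eef_pos: [609.9, 67.3, 74.2]
tcp_rot: [3.141, 0.001, -0.619]
ft_force: [0.6, 0.6, -0.2]
opening: 0.211
```

>>> {"name": "send_rows", "arguments": {"moves": [[[0, 0, 0, 0, 0, 0], [0, 0, 0, 0, 0, 0], [0, 0, 0.043, 0, 0, 0], [0, 0, 0.085, 0, 0, 0], [0, 0, 0.128, 0, 0, 0], [0, 0, 0.17, 0, 0, 0], [0, 0, 0.17, 0, 0, 0], [0, 0, 0.17, 0, 0, 0]]]}}

```text
t: 9.97
eef_pos: [609.8, 65.6, 23.0]
tcp_rot: [3.141, 0.002, -0.617]
ft_force: [0.2, -0.0, 0.1]
opening: 0.21
```

Run:
```python
from pB import *
emit(T)
e=T[-1]; back=world(0,-65,-np.pi/2,OFF+14); up=back.copy(); up[2]=75
emit(line(e,back,3)+line(back,up,3))
```

```text
[[0,0.017,0,0,0,0],[0,0.033,0,0,0,0],[0.001,0.05,0,0,0,0.013],[0.002,0.067,0,0,0,0.024],[0.002,0.084,0,0,0,0.033],[0.002,0.1,0,0,0,0.04],[0.002,0.117,0,0,0,0.043],[0,0.133,0,0,0,0.043],[-0.001,0.15,0,0,0,0.038],[-0.003,0.167,0,0,0,0.029],[-0.006,0.183,0,0,0,0.014],[-0.008,0.2,0,0,0,-0.007]]
  -> [573.6   18.31  24.06  -0.61]
[[-0.003,0.017,0,0,0,-0.026],[-0.006,0.034,0,0,0,-0.059],[-0.008,0.051,0,0,0,-0.097],[-0.01,0.068,0,0,0,-0.138],[-0.011,0.085,0,0,0,-0.182],[-0.011,0.103,0,0,0,-0.227],[-0.009,0.12,0,0,0,-0.271],[-0.006,0.137,0,0,0,-0.313],[-0.002,0.154,0,0,0,-0.352],[0.004,0.17,0,0,0,-0.387],[0.011,0.186,0,0,0,-0.418],[0.019,0.201,0,0,0,-0.446]]
  -> [ 5.4394e+02 -3.4500e+01  2.4060e+01  9.0000e-02]
[[-0.002,0.017,0,0,0,-0.022],[-0.002,0.037,0,0,0,-0.022],[-0.001,0.057,0,0,0,-0.022],[0,0.077,0,0,0,-0.022],[0.001,0.097,0,0,0,-0.022],[0.001,0.116,0,0,0,-0.022],[0.002,0.136,0,0,0,-0.022],[0.003,0.156,0,0,0,-0.022],[0.003,0.176,0,0,0,-0.022],[0.004,0.196,0,0,0,-0.022],[0.005,0.216,0,0,0,-0.022],[0.005,0.236,0,0,0,-0.022]]
  -> [ 5.5213e+02 -1.0484e+02  2.4060e+01  1.3000e-01]
[[0,0.02,0,0,0,0],[0.001,0.04,0,0,0,0],[0.001,0.06,0,0,0,0],[0.001,0.08,0,0,0,0],[0.001,0.095,0,0,0,0],[0.001,0.104,0,0,0,0],[0.001,0.11,0,0,0,0],[0.001,0.115,0,0,0,0],[0.001,0.12,0,0,0,0],[0.001,0.122,0,0,0,0]]
  -> [ 5.5715e+02 -1.4110e+02  2.4060e+01  1.3000e-01]
[[0,-0.016,0,0,0,0],[0,-0.031,0,0,0,0],[0,-0.047,0,0,0,0],[0,-0.047,-0.056,0,0,0],[0,-0.047,-0.113,0,0,0],[0,-0.047,-0.17,0,0,0]]
  -> [ 5.5533e+02 -1.2712e+02  7.5060e+01  1.3000e-01]
```

>>> {"name": "send_rows", "arguments": {"moves": [[[0, 0.017, 0, 0, 0, 0], [0, 0.033, 0, 0, 0, 0], [0.001, 0.05, 0, 0, 0, 0.013], [0.002, 0.067, 0, 0, 0, 0.024], [0.002, 0.084, 0, 0, 0, 0.033], [0.002, 0.1, 0, 0, 0, 0.04], [0.002, 0.117, 0, 0, 0, 0.043], [0, 0.133, 0, 0, 0, 0.043], [-0.001, 0.15, 0, 0, 0, 0.038], [-0.003, 0.167, 0, 0, 0, 0.029], [-0.006, 0.183, 0, 0, 0, 0.014], [-0.008, 0.2, 0, 0, 0, -0.007]]]}}

```text
t: 10.97
eef_pos: [573.3, 18.0, 24.0]
tcp_rot: [-3.141, -0.0, -0.604]
ft_force: [1.0, 1.7, 0.5]
opening: 0.208
```

>>> {"name": "send_rows", "arguments": {"moves": [[[-0.003, 0.017, 0, 0, 0, -0.026], [-0.006, 0.034, 0, 0, 0, -0.059], [-0.008, 0.051, 0, 0, 0, -0.097], [-0.01, 0.068, 0, 0, 0, -0.138], [-0.011, 0.085, 0, 0, 0, -0.182], [-0.011, 0.103, 0, 0, 0, -0.227], [-0.009, 0.12, 0, 0, 0, -0.271], [-0.006, 0.137, 0, 0, 0, -0.313], [-0.002, 0.154, 0, 0, 0, -0.352], [0.004, 0.17, 0, 0, 0, -0.387], [0.011, 0.186, 0, 0, 0, -0.418], [0.019, 0.201, 0, 0, 0, -0.446]]]}}

```text
t: 11.97
eef_pos: [543.5, -34.8, 24.0]
tcp_rot: [-3.141, 0.0, 0.098]
ft_force: [-1.3, -1.0, 0.6]
opening: 0.211
```

Run:
```python
from h import *
st=env.state(); print(st["t"],st["eef_pos"],st["tcp_rot"][2])
e=st["eef_pos"]; w=st["tcp_rot"][2]; cx,cy=e[0]+22.5*np.sin(w),e[1]-22.5*np.cos(w)
th=np.linspace(0,6.28,60)
for nm,dx in (("scene",-2),("top",2.3)):
  b=cam(nm); im=b["image"].astype(int); m=(im[...,2]>im[...,0]+35)&(im[...,2]>im[...,1]+20)
  n,l,s,ce=cv2.connectedComponentsWithStats(m.astype(np.uint8)); o=proj(b,[(cx,cy,16)])[0]
  for i in range(1,n):
    if np.hypot(*(ce[i]-o))<25: print(nm,s[i],ce[i])
  q=np.vstack([proj(b,np.c_[cx+dx+16*np.cos(th),cy+16*np.sin(th),np.full(60,z)]) for z in (4.,28.)])
  print(q.min(0),q.max(0))
```

```text
11.9667 [543.54653528 -34.84600807  24.04730687] 0.09823773996314089
scene [255 233   8   5  24] [258.25       235.08333333]
scene [247 242  15  17 204] [253.79901961 250.15196078]
[253.03352235 220.3667873 ] [266.56836721 236.99408726]
[234.33805741 167.11801202] [246.52026783 180.50274189]
```

>>> {"name": "send_rows", "arguments": {"moves": [[[-0.002, 0.017, 0, 0, 0, -0.022], [-0.002, 0.037, 0, 0, 0, -0.022], [-0.001, 0.057, 0, 0, 0, -0.022], [0, 0.077, 0, 0, 0, -0.022], [0.001, 0.097, 0, 0, 0, -0.022], [0.001, 0.116, 0, 0, 0, -0.022], [0.002, 0.136, 0, 0, 0, -0.022], [0.003, 0.156, 0, 0, 0, -0.022], [0.003, 0.176, 0, 0, 0, -0.022], [0.004, 0.196, 0, 0, 0, -0.022], [0.005, 0.216, 0, 0, 0, -0.022], [0.005, 0.236, 0, 0, 0, -0.022]]]}}

```text
t: 13.07
eef_pos: [552.3, -105.4, 24.0]
tcp_rot: [-3.142, -0.0, 0.129]
ft_force: [0.9, 0.5, 0.5]
opening: 0.21
```

>>> {"name": "send_rows", "arguments": {"moves": [[[0, 0.02, 0, 0, 0, 0], [0.001, 0.04, 0, 0, 0, 0], [0.001, 0.06, 0, 0, 0, 0], [0.001, 0.08, 0, 0, 0, 0], [0.001, 0.095, 0, 0, 0, 0], [0.001, 0.104, 0, 0, 0, 0], [0.001, 0.11, 0, 0, 0, 0], [0.001, 0.115, 0, 0, 0, 0], [0.001, 0.12, 0, 0, 0, 0], [0.001, 0.122, 0, 0, 0, 0]]]}}

```text
t: 13.9
eef_pos: [557.2, -141.1, 24.0]
tcp_rot: [-3.142, -0.0, 0.129]
ft_force: [-0.2, 0.8, -0.2]
opening: 0.21
```

>>> {"name": "send_rows", "arguments": {"moves": [[[0, -0.016, 0, 0, 0, 0], [0, -0.031, 0, 0, 0, 0], [0, -0.047, 0, 0, 0, 0], [0, -0.047, -0.056, 0, 0, 0], [0, -0.047, -0.113, 0, 0, 0], [0, -0.047, -0.17, 0, 0, 0]]]}}

```text
t: 14.4
eef_pos: [555.0, -126.3, 75.4]
tcp_rot: [-3.141, 0.001, 0.13]
ft_force: [-0.3, -0.5, 0.0]
opening: 0.212
```

```bash
cat > pA.py <<'E'
from plan import *
PA=[(66.4,56.4),(30,66),(0,72),(0,26)]
s,T=push(PA,-29,step=4)
E
python3 - <<'E'
from pA import *
g=get(); up=s.copy(); up[2]=75
emit(line(g,up,12)); emit([up]*6+line(up,s,4)+[s]*2)
print(s,len(T), np.degrees(np.abs(np.diff([t[3] for t in T])).max()))
from h import *
a=cam("top");b=cam("scene")
for c,px in ((a,553.8),(b,549.5)):
  for col in ("blue","red"):
    for k in caps(c,col): print(col,k,np.round(tw([0,0,-TR[2]],[[k[0]-px,k[1]-TR[1],0]])[0,:2],1))
x,y=proj(b,[(550,-70,20)])[0].astype(int)
save(b,"near4.png",(x-80,y-60,x+80,y+60),5)
E
```

```text
[[0.027,-0.021,0,0,0,-0.236],[0.054,-0.043,0,0,0,-0.473],[0.081,-0.064,0,0,0,-0.709],[0.108,-0.085,0,0,0,-0.945],[0.136,-0.106,0,0,0,-1.182],[0.163,-0.128,0,0,0,-1.418],[0.19,-0.149,0,0,0,-1.655],[0.217,-0.17,0,0,0,-1.891],[0.244,-0.192,0,0,0,-2.127],[0.271,-0.213,0,0,0,-2.364],[0.298,-0.234,0,0,0,-2.6],[0.325,-0.256,0,0,0,-2.836]]
  -> [642.12 -38.39  75.06   4.58]
[[0,-0.001,0,0,0,0],[0,-0.001,0,0,0,0],[0,-0.001,0,0,0,0],[0,-0.001,0,0,0,0],[0,-0.001,0,0,0,0],[0,-0.001,0,0,0,0],[0,-0.001,0.043,0,0,0],[0,-0.001,0.085,0,0,0],[0,-0.001,0.128,0,0,0],[0,-0.001,0.17,0,0,0],[0,-0.001,0.17,0,0,0],[0,-0.001,0.17,0,0,0]]
  -> [642.41 -38.43  24.06   4.58]
[642.26302905 -38.51248563  24.           4.58452443] 39 10.762602702014371
blue (np.float64(562.1), np.float64(-211.6), 15, 131) [  -6.4 -112.8]
blue (np.float64(559.3), np.float64(-181.2), 343, 180) [ -1.  -82.9]
blue (np.float64(607.3), np.float64(-35.0), 223, 212) [65.6 55.9]
red (np.float64(481.4), np.float64(-58.5), 159, 180) [-62.3  48.9]
```

View pics/near4.png

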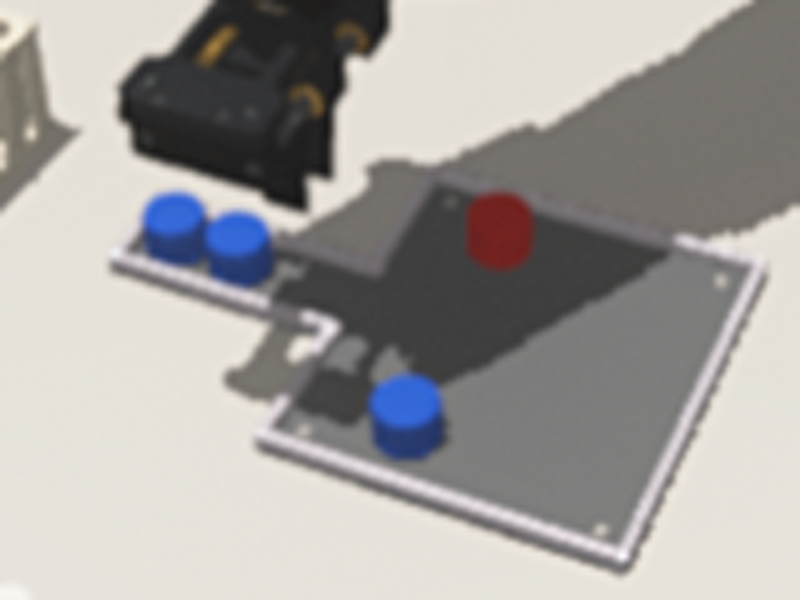

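Both caps stand in single file at crop (175,228) and (238,248); the third blue cap at (407,415) and the red cap are unmoved. The third plan's heading wrapped the wrong way and its curve is too tight, so I redo it.

```bash
echo "[555.33,-127.12,75.06,0.13]" > cmd.json
python3 - <<'E'
import json,re
t=open('plan.py').read().replace("h=np.unwrap(np.arctan2(d[:,1],d[:,0]))","h=np.unwrap(np.arctan2(d[:,1],d[:,0])); h-=2*np.pi*np.round((h[-1]+np.pi/2)/(2*np.pi))")
open('plan.py','w').write(t)
open('pA.py','w').write('''from plan import *
PA=[(66.4,56.4),(36,55),(0,62),(0,12)]
s,T=push(PA,-29,step=4)
''')
E
python3 - <<'E'
from pA import *
g=get(); up=s.copy(); up[2]=75
emit(line(g,up,18)[:12]); emit(line(g,up,18)[12:]+[up]); emit(line(up,s,4)+[s]*2)
print(s,len(T), np.degrees(np.abs(np.diff([t[3] for t in T])).max()))
emit(T)
back=world(0,-29,-np.pi/2,OFF+14); u2=back.copy(); u2[2]=75
emit(line(T[-1],back,3)+line(back,u2,3))
E
```

```text
[[0.018,-0.016,0,0,0,0.054],[0.037,-0.032,0,0,0,0.108],[0.055,-0.048,0,0,0,0.162],[0.073,-0.064,0,0,0,0.216],[0.091,-0.08,0,0,0,0.27],[0.11,-0.096,0,0,0,0.324],[0.128,-0.112,0,0,0,0.377],[0.146,-0.128,0,0,0,0.431],[0.165,-0.144,0,0,0,0.485],[0.183,-0.16,0,0,0,0.539],[0.201,-0.176,0,0,0,0.593],[0.219,-0.192,0,0,0,0.647]]
  -> [613.01 -61.49  75.06  -0.89]
[[-0.004,-0.024,0,0,0,0.054],[-0.008,-0.048,0,0,0,0.108],[-0.012,-0.072,0,0,0,0.162],[-0.016,-0.096,0,0,0,0.216],[-0.02,-0.12,0,0,0,0.27],[-0.024,-0.144,0,0,0,0.324],[-0.024,-0.144,0,0,0,0.324]]
  -> [641.93 -28.6   75.06  -1.4 ]
[[0,0,0.043,0,0,0],[0,0,0.085,0,0,0],[0,0,0.128,0,0,0],[0,0,0.17,0,0,0],[0,0,0.17,0,0,0],[0,0,0.17,0,0,0]]
  -> [641.93 -28.6   24.06  -1.4 ]
[642.02616762 -28.6770432   24.          -1.39477621] 37 8.204748938610509
[[0,0.013,0,0,0,0],[0,0.026,0,0,0,0],[0.001,0.04,0,0,0,0.007],[0.002,0.053,0,0,0,0.017],[0.002,0.066,0,0,0,0.022],[0.002,0.08,0,0,0,0.022],[0.001,0.093,0,0,0,0.017],[-0.001,0.106,0,0,0,0.006],[-0.003,0.12,0,0,0,-0.01],[-0.005,0.133,0,0,0,-0.032],[-0.007,0.147,0,0,0,-0.062],[-0.01,0.16,0,0,0,-0.1
[... 349 characters left out ...]
0.168,0,0,0,-0.81]]
  -> [ 5.485e+02 -5.623e+01  2.406e+01  4.000e-02]
[[-0.004,0.013,0,0,0,-0.031],[-0.006,0.027,0,0,0,-0.058],[-0.005,0.04,0,0,0,-0.06],[-0.003,0.06,0,0,0,-0.06],[-0.001,0.08,0,0,0,-0.06],[0.001,0.1,0,0,0,-0.06],[0.003,0.12,0,0,0,-0.06],[0.004,0.135,0,0,0,-0.06],[0.005,0.145,0,0,0,-0.06],[0.006,0.152,0,0,0,-0.06],[0.006,0.157,0,0,0,-0.06],[0.007,0.162,0,0,0,-0.06]]
  -> [ 5.5233e+02 -1.0472e+02  2.4060e+01  1.3000e-01]
[[0,0.002,0,0,0,0]]
  -> [ 5.5241e+02 -1.0531e+02  2.4060e+01  1.3000e-01]
[[0,-0.015,0,0,0,0],[0,-0.031,0,0,0,0],[0,-0.047,0,0,0,0],[0,-0.047,-0.056,0,0,0],[0,-0.047,-0.113,0,0,0],[0,-0.047,-0.17,0,0,0]]
  -> [ 5.5058e+02 -9.1330e+01  7.5060e+01  1.3000e-01]
```

>>> {"name": "send_rows", "arguments": {"moves": [[[0.018, -0.016, 0, 0, 0, 0.054], [0.037, -0.032, 0, 0, 0, 0.108], [0.055, -0.048, 0, 0, 0, 0.162], [0.073, -0.064, 0, 0, 0, 0.216], [0.091, -0.08, 0, 0, 0, 0.27], [0.11, -0.096, 0, 0, 0, 0.324], [0.128, -0.112, 0, 0, 0, 0.377], [0.146, -0.128, 0, 0, 0, 0.431], [0.165, -0.144, 0, 0, 0, 0.485], [0.183, -0.16, 0, 0, 0, 0.539], [0.201, -0.176, 0, 0, 0, 0.593], [0.219, -0.192, 0, 0, 0, 0.647]]]}}

```text
t: 15.5
eef_pos: [612.9, -60.7, 74.1]
tcp_rot: [3.141, 0.001, -0.891]
ft_force: [-0.1, 0.9, 0.5]
opening: 0.211
```

>>> {"name": "send_rows", "arguments": {"moves": [[[-0.004, -0.024, 0, 0, 0, 0.054], [-0.008, -0.048, 0, 0, 0, 0.108], [-0.012, -0.072, 0, 0, 0, 0.162], [-0.016, -0.096, 0, 0, 0, 0.216], [-0.02, -0.12, 0, 0, 0, 0.27], [-0.024, -0.144, 0, 0, 0, 0.324], [-0.024, -0.144, 0, 0, 0, 0.324]]]}}

```text
t: 16.08
eef_pos: [642.2, -27.4, 74.1]
tcp_rot: [3.141, 0.0, -1.399]
ft_force: [-1.1, -0.0, -0.5]
opening: 0.21
```

```bash
sed -i 's/step=4/step=3/' pA.py
python3 - <<'E'
from pA import *
from h import *
st=env.state(); print(st["t"],st["eef_pos"],st["tcp_rot"][2],st["joints"][5]); print(caps(cam("top")),caps(cam("scene")))
json.dump([641.93,-28.6,24.06,-1.3953],open('cmd.json','w'))
print(s,len(T), np.degrees(np.abs(np.diff([t[3] for t in T])).max()))
emit(T)
back=world(0,-29,-np.pi/2,OFF+14); u2=back.copy(); u2[2]=75
emit(line(T[-1],back,3)+line(back,u2,3))
E
```

```text
16.0833 [642.19238087 -27.38241023  74.09079991] -1.3986749849563873 1.2530631373214138
[(np.float64(566.6), np.float64(-199.6), 121, 131), (np.float64(562.5), np.float64(-164.0), 120, 130)] [(np.float64(549.8), np.float64(-170.0), 84, 179), (np.float64(574.1), np.float64(-155.4), 33, 186), (np.float64(611.2), np.float64(-31.6), 174, 214)]
[642.02616762 -28.6770432   24.          -1.39477621] 45 6.211499775710182
[[0,0.01,0,0,0,0],[0,0.02,0,0,0,0],[0,0.03,0,0,0,0],[0.001,0.04,0,0,0,0.007],[0.002,0.05,0,0,0,0.015],[0.002,0.06,0,0,0,0.02],[0.002,0.07,0,0,0,0.022],[0.002,0.08,0,0,0,0.022],[0.001,0.09,0,0,0,0.018],[0,0.1,0,0,0,0.012],[-0.001,0.11,0,0,0,0.003],[-0.003,0.12,0,0,0,-0.01]]
  -> [606.33 -34.    24.06  -1.38]
[[-0.001,0.01,0,0,0,-0.016],[-0.003,0.02,0,0,0,-0.036],[-0.005,0.03,0,0,0,-0.061],[-0.008,0.04,0,0,0,-0.091],[-0.01,0.051,0,0,0,-0.126],[-0.013,0.062,0,0,0,-0.169],[-0.015,0.073,0,0,0,-0.218],[-0.018,0.085,0,0,0,-0.274],[-0.02,0.097,0,0,0,-0.337],[-0.021,0.11,0,0,0,-0.404],[-0.021,0.123,0,0,0,-0.473],[-0.019,0.135,0,0,0,-0.541]]
  -> [ 5.6548e+02 -3.6100e+01  2.4060e+01 -5.3000e-01]
[[-0.008,0.01,0,0,0,-0.065],[-0.013,0.021,0,0,0,-0.124],[-0.017,0.033,0,0,0,-0.177],[-0.019,0.044,0,0,0,-0.224],[-0.02,0.055,0,0,0,-0.265],[-0.019,0.066,0,0,0,-0.301],[-0.018,0.076,0,0,0,-0.332],[-0.015,0.087,0,0,0,-0.36],[-0.012,0.096,0,0,0,-0.384],[-0.008,0.106,0,0,0,-0.405],[-0.004,0.115,0,0,0,-0.42],[0.009,0.131,0,0,0,-0.42]]
  -> [ 5.4795e+02 -7.1380e+01  2.4060e+01  1.3000e-01]
[[0,0.02,0,0,0,0],[0,0.04,0,0,0,0],[0,0.06,0,0,0,0],[0,0.079,0,0,0,0],[0,0.091,0,0,0,0],[0,0.099,0,0,0,0],[0,0.104,0,0,0,0],[0,0.109,0,0,0,0],[0,0.114,0,0,0,0]]
  -> [ 5.5238e+02 -1.0529e+02  2.4060e+01  1.3000e-01]
[[0,-0.015,0,0,0,0],[0,-0.031,0,0,0,0],[0,-0.046,0,0,0,0],[0,-0.046,-0.056,0,0,0],[0,-0.046,-0.113,0,0,0],[0,-0.046,-0.17,0,0,0]]
  -> [ 5.5059e+02 -9.1600e+01  7.5060e+01  1.3000e-01]
```

>>> {"name": "send_rows", "arguments": {"moves": [[[0, 0, 0.043, 0, 0, 0], [0, 0, 0.085, 0, 0, 0], [0, 0, 0.128, 0, 0, 0], [0, 0, 0.17, 0, 0, 0], [0, 0, 0.17, 0, 0, 0], [0, 0, 0.17, 0, 0, 0]]]}}

```text
t: 16.68
eef_pos: [641.4, -28.7, 22.4]
tcp_rot: [3.14, 0.001, -1.396]
ft_force: [-0.0, 0.3, 0.6]
opening: 0.21
```

>>> {"name": "send_rows", "arguments": {"moves": [[[0, 0.01, 0, 0, 0, 0], [0, 0.02, 0, 0, 0, 0], [0, 0.03, 0, 0, 0, 0], [0.001, 0.04, 0, 0, 0, 0.007], [0.002, 0.05, 0, 0, 0, 0.015], [0.002, 0.06, 0, 0, 0, 0.02], [0.002, 0.07, 0, 0, 0, 0.022], [0.002, 0.08, 0, 0, 0, 0.022], [0.001, 0.09, 0, 0, 0, 0.018], [0, 0.1, 0, 0, 0, 0.012], [-0.001, 0.11, 0, 0, 0, 0.003], [-0.003, 0.12, 0, 0, 0, -0.01]]]}}

```text
t: 17.68
eef_pos: [606.1, -34.1, 24.0]
tcp_rot: [-3.141, 0.0, -1.379]
ft_force: [0.7, 0.7, 0.1]
opening: 0.206
```

>>> {"name": "send_rows", "arguments": {"moves": [[[-0.001, 0.01, 0, 0, 0, -0.016], [-0.003, 0.02, 0, 0, 0, -0.036], [-0.005, 0.03, 0, 0, 0, -0.061], [-0.008, 0.04, 0, 0, 0, -0.091], [-0.01, 0.051, 0, 0, 0, -0.126], [-0.013, 0.062, 0, 0, 0, -0.169], [-0.015, 0.073, 0, 0, 0, -0.218], [-0.018, 0.085, 0, 0, 0, -0.274], [-0.02, 0.097, 0, 0, 0, -0.337], [-0.021, 0.11, 0, 0, 0, -0.404], [-0.021, 0.123, 0, 0, 0, -0.473], [-0.019, 0.135, 0, 0, 0, -0.541]]]}}

```text
t: 18.68
eef_pos: [565.1, -36.0, 24.0]
tcp_rot: [-3.142, 0.0, -0.524]
ft_force: [0.0, -0.4, -0.7]
opening: 0.211
```

```bash
cat > chk.py <<'E'
from h import *
st=env.state(); print(st["t"],st["eef_pos"],st["tcp_rot"][2])
e=st["eef_pos"]; w=st["tcp_rot"][2]; cx,cy=e[0]+22.5*np.sin(w),e[1]-22.5*np.cos(w)
th=np.linspace(0,6.28,60)
for nm,dx in (("scene",-2),("top",2.3)):
  b=cam(nm); im=b["image"].astype(int); m=(im[...,2]>im[...,0]+35)&(im[...,2]>im[...,1]+20)
  n,l,s,ce=cv2.connectedComponentsWithStats(m.astype(np.uint8)); o=proj(b,[(cx,cy,16)])[0]
  for i in range(1,n):
    if np.hypot(*(ce[i]-o))<25: print(nm,s[i],ce[i])
  q=np.vstack([proj(b,np.c_[cx+dx+16*np.cos(th),cy+16*np.sin(th),np.full(60,z)]) for z in (4.,28.)])
  print(q.min(0),q.max(0))
E
python3 chk.py
```

```text
18.6833 [565.12683835 -36.00161355  24.03299493] -0.5236776324491166
scene [262 225   4  14  51] [263.43137255 231.39215686]
scene [253 227   5  12  30] [254.16666667 233.4       ]
[251.8417637  222.72053377] [265.46758589 239.44950316]
[233.70618843 164.11637428] [245.88792227 177.53350832]
```

>>> {"name": "send_rows", "arguments": {"moves": [[[-0.008, 0.01, 0, 0, 0, -0.065], [-0.013, 0.021, 0, 0, 0, -0.124], [-0.017, 0.033, 0, 0, 0, -0.177], [-0.019, 0.044, 0, 0, 0, -0.224], [-0.02, 0.055, 0, 0, 0, -0.265], [-0.019, 0.066, 0, 0, 0, -0.301], [-0.018, 0.076, 0, 0, 0, -0.332], [-0.015, 0.087, 0, 0, 0, -0.36], [-0.012, 0.096, 0, 0, 0, -0.384], [-0.008, 0.106, 0, 0, 0, -0.405], [-0.004, 0.115, 0, 0, 0, -0.42], [0.009, 0.131, 0, 0, 0, -0.42]]]}}

```text
t: 19.78
eef_pos: [547.9, -71.2, 24.0]
tcp_rot: [-3.141, 0.0, 0.128]
ft_force: [0.3, 0.7, -0.1]
opening: 0.21
```

```bash
python3 chk.py
```

```text
19.7833 [547.91544339 -71.19833223  24.01550062] 0.12770303800855776
scene [240 228  10   5  30] [244.4 230.3]
[239.08060951 216.24253015] [252.6899623  232.67247596]
[248.04580431 165.30783831] [260.11415703 178.70921643]
```

>>> {"name": "send_rows", "arguments": {"moves": [[[0, 0.02, 0, 0, 0, 0], [0, 0.04, 0, 0, 0, 0], [0, 0.06, 0, 0, 0, 0], [0, 0.079, 0, 0, 0, 0], [0, 0.091, 0, 0, 0, 0], [0, 0.099, 0, 0, 0, 0], [0, 0.104, 0, 0, 0, 0], [0, 0.109, 0, 0, 0, 0], [0, 0.114, 0, 0, 0, 0]]]}}

```text
t: 20.63
eef_pos: [552.4, -105.3, 24.0]
tcp_rot: [-3.141, 0.0, 0.129]
ft_force: [0.1, 1.0, 1.3]
opening: 0.209
```

>>> {"name": "send_rows", "arguments": {"moves": [[[0, -0.015, 0, 0, 0, 0], [0, -0.031, 0, 0, 0, 0], [0, -0.046, 0, 0, 0, 0], [0, -0.046, -0.056, 0, 0, 0], [0, -0.046, -0.113, 0, 0, 0], [0, -0.046, -0.17, 0, 0, 0]]]}}

```text
t: 21.13
eef_pos: [550.3, -90.8, 75.4]
tcp_rot: [-3.141, 0.001, 0.13]
ft_force: [0.2, -0.5, -0.6]
opening: 0.209
```

>>> {"name": "send_rows", "arguments": {"moves": [[[0, -0.08, -0.1, 0, 0, 0], [0, -0.16, -0.2, 0, 0, 0], [0, -0.24, -0.3, 0, 0, 0], [0, -0.32, -0.3, 0, 0, 0], [0, -0.4, -0.3, 0, 0, 0], [0, -0.48, -0.3, 0, 0, 0], [0, -0.56, -0.3, 0, 0, 0], [0, -0.64, -0.3, 0, 0, 0], [0, -0.72, -0.3, 0, 0, 0], [0, -0.72, -0.3, 0, 0, 0], [0, -0.72, -0.3, 0, 0, 0]]]}}

```text
t: 22.05
eef_pos: [522.3, 123.9, 165.0]
tcp_rot: [-3.142, 0.0, 0.132]
ft_force: [-0.5, 0.3, -0.5]
opening: 0.21
```

Run:
```python
from h import *
TR=[551.5,-98.9,.13]
print(env.state()["t"],env.state()["eef_pos"])
a=cam("top");b=cam("scene")
for c,px in ((a,553.8),(b,549.5)):
  for col in ("blue","red"):
    for k in caps(c,col): print(col,k,np.round(tw([0,0,-TR[2]],[[k[0]-px,k[1]-TR[1],0]])[0,:2],1))
ims=[]
for c in (a,b):
  x,y=proj(c,[(550,-100,20)])[0].astype(int); ims.append(cv2.resize(c["image"][y-40:y+40,x-70:x+70,::-1],(525,300),interpolation=cv2.INTER_CUBIC))
cv2.imwrite("pics/end.png",np.vstack(ims))
```

```text
22.05 [522.2648715  123.85988546 165.02806833]
blue (np.float64(562.5), np.float64(-164.2), 118, 130) [  0.2 -65.9]
blue (np.float64(566.6), np.float64(-199.9), 117, 131) [  -0.4 -101.8]
blue (np.float64(557.3), np.float64(-127.9), 124, 130) [ -0.3 -29.2]
red (np.float64(484.4), np.float64(-60.0), 118, 127) [-63.8  47.6]
blue (np.float64(556.6), np.float64(-162.9), 511, 182) [ -1.3 -64.4]
red (np.float64(479.8), np.float64(-59.6), 174, 180) [-64.  48.]
```

View pics/end.png

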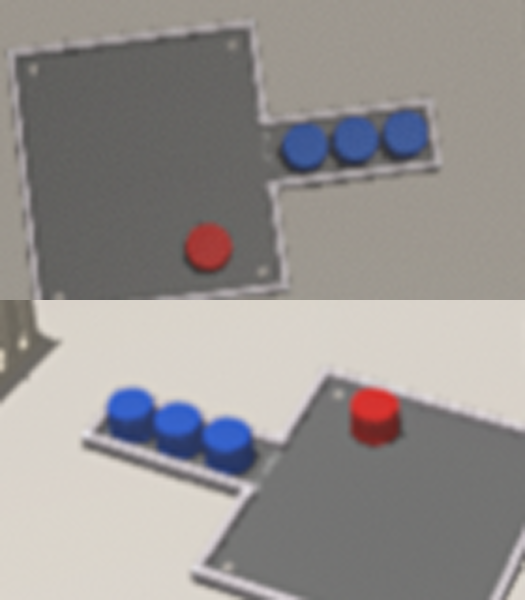

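All three blue caps stand upright in the lane, at (305,147), (355,139) and (406,133) in the upper view. The red cap is where it was and the arm is clear, so I hand in.

```bash
python3 -c "
from cell import env
print(env.job_done())"
```

```text
the job is handed in; nothing more can be done
None
```

All three blue caps are standing upright in single file in the lane, and I have handed the job in at about 22 s of the 69 s allowed. I pushed them one at a time through the gate with the half-open fingertips held above the walls, never pinching or lifting them.

- **Caps in the lane:** in the last top picture their centres lie at y ≈ -102, -66 and -29 mm, all within 0.5 mm of the lane's middle. The last cap's near edge is about 13 mm behind the gate.
- **Red cap:** it measures within 1 mm of where it started.
- **Forces:** the wrist readings at the end of each move stayed under about 2 N.
- **Other objects:** I did not measure the marker, mouse and carriers again afterwards; no arm path went near them.

**Checks that disagreed:** the two cameras differed by about 4 mm in world x, so I measured everything relative to the tray. In the last scene-camera picture the three caps merged into one blob, so only the top camera gave separate positions. The blob's centre (y ≈ -64 mm) agrees with them.

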